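Set the bag sealer's bag stop to the length mark and lock it with its cam lever

TASK

The bag stop on the bag sealer's sloping tray has slid down to the bottom with its cam lever open. With the lever still open, slide the stop up its rail until the edge of its plate is level with the pointer on the scale, and hold it there while you swing the cam lever fully shut by pinching it towards the grip plate. Finish still holding the stop, gripped between grip plate and lever; leave the pointer and the things lying around where they are.

Things in the scene. Friction and masses are not known exactly. Their poses are not given: they have to be found in the camera images.
- sealer: table-top bag sealer, fixed: base 210 x 400, white head (270 wide, 190 high, raised jaw to 275) at its +y end, and a steel tray 182 wide, 300 long sloping up 30 deg to the head. Origin on the table under the middle; x level across the tray, y level, pointing uphill, z up. A rail 16 mm wide and high runs up the tray's middle; a white scale with ticks every 10 mm lies on its +x edge
- bag_stop (a joint): travel of the bag stop up the rail, m: 0 at the bottom, up to 0.16; uphill is (0, 0.866, 0.5) in the sealer's axes. About 0.5 kg; unlocked and let go it slides back down (lifting takes up to 4.5 N)
- stop_grip (a point): on the bag stop, above the rail's centre line: 50 mm from the tray along its normal, at mid-length of the grip plate. Axes: x across, y uphill along the slope, z tray normal. The stop's saddle is 50 long, its top 23 mm above the tray; at its uphill end stands a thin plate 150 wide, top 47 mm above the tray, uphill face 30 mm uphill of this point
- stop_edge (a point): tip of the stop's index tongue, which reaches out over the scale, level with the uphill face of the stop plate; axes as stop_grip
- length_mark (a point): tip of the small black pointer clip (10 mm long) on the scale: the length mark. Axes: x across, y uphill along the slope, z tray normal. The stop is at the mark when stop_edge is at y = 0 in this frame (they are then 2 mm apart). The clip sits stiffly (12 N)
- grip_plate: fixed aluminium grip plate on the -x side of the stop, 40 long (uphill), 6 thick, from 23 to 63 mm above the tray; its outer (-x) face is 13 mm to -x of stop_grip. Origin: middle of its foot
- lever_handle: black cam lever handle on the +x side of the stop, 38 long (uphill). Origin on its pivot, which runs uphill, 18 mm to +x of and 40 mm below stop_grip. Shut, it stands parallel to the grip plate, its outer face 13 mm to +x of stop_grip (26 mm over both). Open at 0.65 it leans to +x: outermost 46 mm to +x of stop_grip (59 mm over both), at 57 mm above the tray
- cam_lever (a joint): angle of the cam lever, rad: 0 fully shut (locks the stop), 0.7 wide open; starts at 0.58 to 0.68. It stays where it is left: the stiff pivot yields to about 8 N at the tip; below about 0.5 the cam bears on the rail, and the last part takes 11 to 15 N at the tip
- lever_tip (a point): centre of the 8 mm round rim at the end of the lever handle, 52 mm from the pivot; shut, it is 9 mm to -x of the pivot and 51 mm above it (tray normal)
- tape_roll: bystander: roll of packing tape lying flat, 100 diameter, 48 high; origin under its middle
- roller_stamp: bystander: small turned wooden roller standing upright, 33 diameter, 84 high; origin under its middle
- small_carton: bystander: white carton 60 x 110 x 60; origin under its middle

How it is judged (in metres and radians):
On the way:
1. the stop is held level with the pointer while the lever is still open (y of stop_edge in the frame of length_mark between -0.004 and 0.004 m and value of joint cam_lever above 0.3 rad), for 0.3 s.
At the end, for the whole second after the job is handed in: The stop's edge is within 4 mm of the pointer and still, the cam lever is shut (below 0.1 rad), and the fingers still grip the stop: at least 2 N on the grip plate and on the lever handle (y of stop_edge in the frame of length_mark between -0.004 and 0.004 m and value of joint cam_lever below 0.1 rad and velocity of joint bag_stop between -0.005 and 0.005 m/s and contact force between the fingers and grip_plate above 2 N and contact force between the fingers and lever_handle above 2 N); the arm keeps its last pose, push and grip.
It fails at once if the pointer clip is shifted by more than 4 mm (distance of length_mark from where it was at the start of the episode above 0.004 m).
It fails at once if a bystander is shifted by more than 30 mm (distance of any of tape_roll, roller_stamp, small_carton from where it was at the start of the episode above 0.03 m).
It also fails if it takes over 40 s, if anything falls off the work surface, if the arm or the gripper's body presses on something with over 40 N, if the wrist force passes 120 N, or if a joint passes its speed limit or range.

ROBOT

A 6-joint arm with a two-finger parallel gripper is mounted at the origin on the work surface. World frame = base frame: x ahead of the robot, y to its left, z up, the work surface at z = 0. Lengths are in m, angles in degrees, forces in N, time in s.
With the tool pointing down it reaches from about 0.25 to 0.725 m from the base axis. Payload 9.7 kg.
Tool frame: the origin (TCP) lies on the mounting face of the last link; the fingertips stand 173 mm ahead of it and the grasp point (between the pads) lies 155 mm ahead of it; z points along the fingers, y is the line along which they close (so a half turn about z gives the same grasp; the last joint's range is limited). The gripper opens to 85 mm and grips with 20 to 120 N. Pads are 22 mm wide; open, the fingers measure 114 mm over their backs; the gripper's body (76 mm by 85 mm) begins 54 mm behind the grasp point. The pads swing forward as they close: fully open they stand 13 mm farther back than shut.
Start: joints at [67.953, 4.979, 10.078, 95.1, 0, 90], TCP at [0.206, 0.51, 0.405] pointing down, gripper open.
Joint ranges: [-179.16, 179.16], [-48.56, 103.87], [-65.8, 70.77], [-126.05, 130.52], [-82.76, 87.17], [-180, 180]. Speed limits (degrees/s): [127.2, 127.2, 147.25, 180, 180, 180].

INTERFACE

Orientations are given as [roll, pitch, yaw] about the fixed x, y, z axes, in that order (R = Rz(yaw) Ry(pitch) Rx(roll)).
In Python, from workcell import bot, camera, camera_model, outline_of, pinpoint gives the robot as it stands.
- The arm moves only by the tool move_arm, never from a script. Its arguments are lists of equal length, an entry for each row: "jaw": the closure, from 0 (fully open) to 1 (shut); "delta_pos": the shift along the world's x, y, z in m, a list of three; "yaw": the turn about the world's z in rad. In form: {"jaw": [jaw, ...], "delta_pos": [[dx, dy, dz], ...], "yaw": [yaw, ...]}. A call has 1 to 10 rows; each row shifts and turns the commanded pose from where the row before left it; what a row does not reach is not made up. A row lasts 1/12 s, in which the tool goes at most 41.7 mm and 7.16 degrees, less where a joint would pass 70% of its speed; a pose out of reach is approached as far as the arm can. A call with a gripper value outside its range is refused whole. The fingers move at their own pace and stop on an object; "force" is the grip in N (left out, the last holds). Time passes only in rows, so rows that do not move let the fingers close. It gives the time, the measured TCP pose, the force, the opening and the grip force at its end, in the units of the state.
- bot.get_obs(): the state, without advancing time (a new reading comes with each control period).
- camera(name): name is "scene" or "top" or "wrist"; returns the picture (384x512x3 uint8, red, green, blue); there is no depth.
- camera_model(name): a dict with "fx", "fy", "cx", "cy" (pixels), "R" (3x3) and "t" (3): a world point X has camera coordinates R X + t. Camera axes: x right, y down, z forward; pixel columns grow to the right and rows downward; lengths in m; the calibration is good to about 2 mm. A picture is of the moment at which its call begins: read the wrist's pose just before it. camera_model takes no time and is no camera call; for the wrist camera it gives the pose at the moment of the call.
- bot.job_done(): hands the job in; it is judged then, once.
Trained networks look in the newest picture that a camera, given by its name, has taken for a name from the list of things; names that differ only in an ending like _2 or _b are one class to them, and where a whole thing is asked for, a point or a joint stands for the part that bears it (a point fixed in the world has none). Each returns a list of dicts, best first, with "confidence" (0 to 1); they miss things now and then, are a little off and sometimes report something else, mostly with a low value. They report only what shows in the picture. A call takes as long as a camera call.
- outline_of(camera, thing): "mask" (384x512 bool, what is visible of it) and "xy" ([column, row] in pixels, amid what is visible of it).
- pinpoint(camera, thing): "xy" ([column, row] in pixels: a listed point, or the origin of a listed thing).
The state is a dict: "time": time; "q": joint angles; "qd": joint speeds; "joint_efforts": joint torques, N m; "ee_pos": TCP position; "tcp_rot": TCP orientation; "wrist_force": force on the tool from outside, world axes, zero at the start; "torque": the same for the moment, N m; "opening": finger opening in m; "grasp_force": force on a finger pad.
Only numpy, scipy, OpenCV 4.12 (cv2) and the standard library are available. Lean on these libraries where they do the work, as an engineer would, in place of code of your own. Each camera call takes 0.05 s, during which the arm holds its last target. There are 200 camera calls.

## Working session

There is one attempt and no reset: what is moved stays moved. The work goes in short steps, Python scripts to look and compute and a tool call to move; the robot and the scene stay as the last step left them, time stands still between calls to the robot, and variables do not carry over. Pictures are saved under pics/ and viewed, at most 10 in all, crops included, and the job is handed in when it is done.

Besides the shell and the picture viewer there is one more tool, called as name(argument=value, ...), one argument or row to a line, values as JSON. move_arm: Moves the arm, as the interface text tells. Its arguments: {"type":"object","properties":{"jaw":{"type":"array"},"delta_pos":{"type":"array"},"yaw":{"type":"array"},"force":{"type":"number"}},"required":["jaw","delta_pos","yaw"]}

```bash
mkdir -p pics; cat > h.py <<'E'
import numpy as np,cv2
from workcell import bot,camera,camera_model,outline_of,pinpoint
T=["sealer","stop_grip","stop_edge","length_mark","grip_plate","lever_handle","lever_tip","tape_roll","roller_stamp","small_carton"]
def ray(c,uv):
    m=camera_model(c);R=np.array(m["R"]);t=np.array(m["t"])
    d=R.T@np.array([(uv[0]-m["cx"])/m["fx"],(uv[1]-m["cy"])/m["fy"],1]);return -R.T@t,d/np.linalg.norm(d)
def tri(rays):
    A=sum(np.eye(3)-np.outer(d,d) for o,d in rays);b=sum((np.eye(3)-np.outer(d,d))@o for o,d in rays)
    X=np.linalg.solve(A,b);return X,max(np.linalg.norm(np.cross(X-o,d)) for o,d in rays)
def proj(c,X):
    m=camera_model(c);p=np.array(m["R"])@X+np.array(m["t"]);return np.array([m["fx"]*p[0]/p[2]+m["cx"],m["fy"]*p[1]/p[2]+m["cy"]])
E
python3 - <<'E'
from h import *
ims=[]
R={}
for c in ["scene","top","wrist"]:
    im=camera(c);cv2.imwrite(f"pics/{c}0.png",im[...,::-1])
    for t in T:
        r=pinpoint(c,t)
        if r: R[c,t]=r[0]["xy"];print(c,t,np.round(r[0]["xy"],1),round(r[0]["confidence"],2))
for t in T:
    rs=[(c,R[c,t]) for c in ["scene","top","wrist"] if (c,t) in R]
    if len(rs)>1:
        X,e=tri([ray(*a) for a in rs]);print(t,X.round(4),round(e,4),[a[0] for a in rs])
a=[cv2.imread(f"pics/{c}0.png") for c in ["scene","top","wrist"]]
v=np.vstack([np.hstack(a[:2]),np.hstack([a[2],a[2]*0])]);cv2.imwrite("pics/all.png",cv2.resize(v,(800,600)))
print(bot.get_obs())
E
```

```text
scene sealer [324.5 211.9] 0.97
scene stop_grip [258.4 194.3] 0.84
scene stop_edge [292.3 235.7] 0.96
scene length_mark [335.8 214.7] 0.46
scene grip_plate [266.6 199.2] 0.82
scene lever_handle [269.1 208. ] 0.5
scene lever_tip [263.3 211.1] 0.54
scene tape_roll [174.7 137.6] 0.77
scene roller_stamp [170.3 211.3] 0.92
scene small_carton [124.6 258.1] 0.89
top sealer [195.2 218.9] 0.91
top stop_grip [254.  187.7] 0.6
top stop_edge [220.9 153.6] 0.79
top length_mark [181.6 163. ] 0.5
top grip_plate [253.  193.2] 0.42
top lever_handle [245.9 183.3] 0.74
top lever_tip [247.  165.3] 0.5
top tape_roll [379.1 274.1] 0.85
top roller_stamp [344.5 188.4] 0.82
top small_carton [364.7 126.3] 0.56
sealer [ 0.4873  0.0476 -0.0041] 0.0016 ['scene', 'top']
stop_grip [ 0.5443 -0.0952  0.0984] 0.0049 ['scene', 'top']
stop_edge [ 0.6204 -0.0161  0.0894] 0.0014 ['scene', 'top']
length_mark [0.5871 0.0576 0.1426] 0.0 ['scene', 'top']
grip_plate [ 0.5356 -0.0858  0.0718] 0.0019 ['scene', 'top']
lever_handle [ 0.5575 -0.0729  0.0744] 0.0009 ['scene', 'top']
lever_tip [ 0.5901 -0.0778  0.11  ] 0.0023 ['scen
[... 165 characters left out ...]
0.0064] 0.0008 ['scene', 'top']
{'time': 1.65, 'q': array([ 6.79516846e+01,  4.97871917e+00,  1.00797828e+01,  9.51001417e+01,
       -4.10177843e-04,  9.00017377e+01]), 'qd': array([ 0.04091677,  0.10491106,  0.01956274, -0.01829562, -0.00932527,
       -0.00402916]), 'joint_efforts': array([ 7.26131912e-04, -5.20087767e+01,  4.64855146e+01,  1.74995661e-03,
        5.14102476e-05, -9.52486772e-06]), 'ee_pos': array([0.20646368, 0.50977532, 0.40469994]), 'tcp_rot': array([1.79999078e+02, 4.10149881e-04, 1.57949947e+02]), 'wrist_force': array([ 0.28309961, -0.946682  ,  0.15386574]), 'torque': array([-0.01376258,  0.00247293,  0.01291591]), 'grasp_force': 0.0, 'opening': 0.08550785904827413}
```

View pics/all.png

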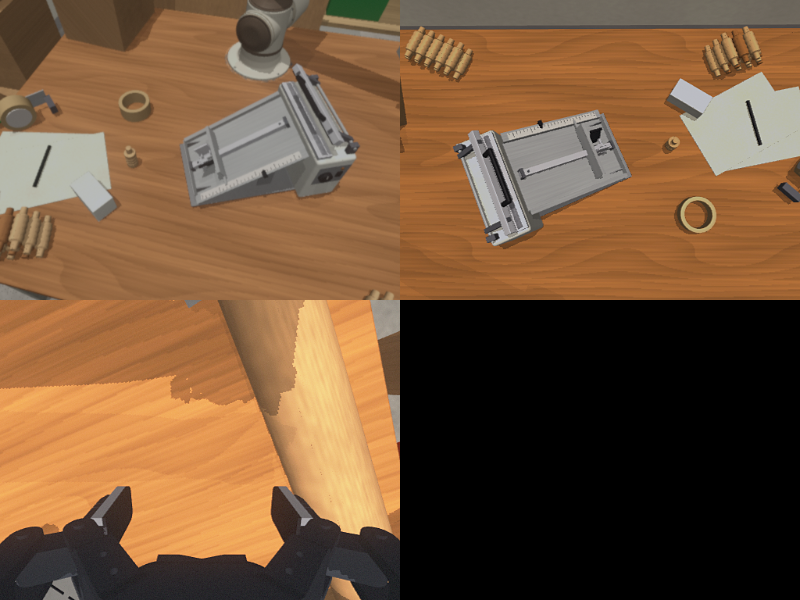

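move_arm(
  jaw=[0,0,0,0,0,0,0,0,0,0],
  delta_pos=[
    [0,0,0.04],
    [0,0,0.04],
    [0,0,0.04],
    [0.019,-0.034,0],
    [0.019,-0.034,0],
    [0.019,-0.034,0],
    [0.019,-0.034,0],
    [0.019,-0.034,0],
    [0.019,-0.034,0],
    [0.019,-0.034,0],
  ],
  yaw=[0,0,0,-0.077,-0.077,-0.077,-0.077,-0.077,-0.077,-0.077],
)

```text
time: 2.48
ee_pos: [0.3397, 0.27, 0.5249]
tcp_rot: [180.0, -0.0, 126.9]
wrist_force: [0.2, 1.0, -0.2]
opening: 0.0856
grasp_force: 0.0
```

move_arm(
  jaw=[0,0,0,0,0,0,0,0,0,0],
  delta_pos=[
    [0.019,-0.034,0],
    [0.019,-0.034,0],
    [0.019,-0.034,0],
    [0.019,-0.034,0],
    [0.019,-0.034,0],
    [0.019,-0.034,0],
    [0.019,-0.034,0],
    [0.019,-0.034,0],
    [0.019,-0.034,0],
    [0.019,-0.034,0],
  ],
  yaw=[-0.077,-0.077,-0.077,0,0,0,0,0,0,0],
)

```text
time: 3.32
ee_pos: [0.5299, -0.0703, 0.5248]
tcp_rot: [180.0, 0.0, 113.8]
wrist_force: [1.2, 1.0, 0.2]
opening: 0.0851
grasp_force: 0.0
```

```bash
cat > look.py <<'E'
from h import *
import sys
n=sys.argv[1]
o=bot.get_obs();print(o["time"],o["ee_pos"].round(4),o["tcp_rot"].round(2),o["wrist_force"].round(1),round(o["opening"],4))
m=camera_model("wrist");c=-np.array(m["R"]).T@m["t"];print("cam",c.round(3),"fwd",np.array(m["R"])[2].round(2))
R={}
for c in ["wrist","scene","top"]:
    im=camera(c);cv2.imwrite(f"pics/{c}{n}.png",im[...,::-1])
    for t in T[1:7]:
        r=pinpoint(c,t)
        if r:
            R[c,t]=r[0]["xy"]
            if c=="wrist":print(c,t,np.round(r[0]["xy"],1),round(r[0]["confidence"],2))
for t in T[1:7]:
    rs=[(c,R[c,t]) for c in ["scene","top","wrist"] if (c,t) in R]
    if len(rs)>1:
        X,e=tri([ray(*a) for a in rs]);print(t,X.round(4),round(e,4),[a[0] for a in rs])
E
python3 look.py 1
```

```text
3.3167 [ 0.5299 -0.0703  0.5248] [1.7997e+02 1.0000e-02 1.1382e+02] [1.2 1.  0.2] 0.0851
cam [ 0.504 -0.008  0.494] fwd [ 0.11 -0.25 -0.96]
wrist stop_grip [259.2 184.9] 0.92
wrist stop_edge [333.9 154.6] 0.67
wrist length_mark [333.5 150.6] 0.53
wrist grip_plate [252.6 169.1] 0.55
wrist lever_handle [277.1 163.9] 0.78
wrist lever_tip [290.9 190.8] 0.73
stop_grip [ 0.5446 -0.0969  0.1083] 0.0018 ['scene', 'top', 'wrist']
stop_edge [ 0.6204 -0.0167  0.0966] 0.003 ['scene', 'wrist']
length_mark [0.6027 0.0235 0.1665] 0.0374 ['scene', 'wrist']
grip_plate [ 0.5346 -0.0863  0.0796] 0.0045 ['scene', 'top', 'wrist']
lever_tip [ 0.5863 -0.0828  0.1124] 0.0018 ['scene', 'wrist']
```

View pics/wrist1.png

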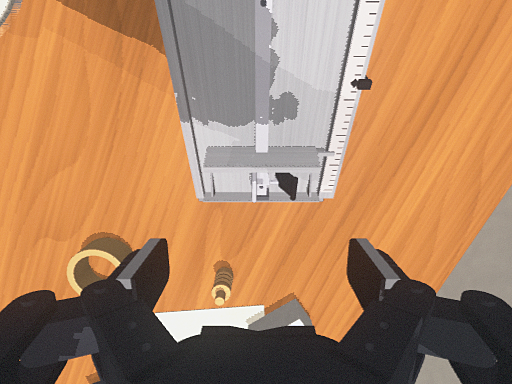

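```bash
cat > fit.py <<'E'
from h import *
from scipy.optimize import least_squares
def model(p):
    G=p[:3];y=p[3];th=np.pi/6
    A=np.array([[np.cos(y),-np.sin(y)*np.cos(th),np.sin(y)*np.sin(th)],[np.sin(y),np.cos(y)*np.cos(th),-np.cos(y)*np.sin(th)],[0,np.sin(th),np.cos(th)]])
    a=p[4]-np.arctan2(9,51)
    L={"stop_grip":[0,0,0],"grip_plate":[-.010,0,-.027],"lever_handle":[.018,0,-.040],"lever_tip":[.018+.0518*np.sin(a),0,-.04+.0518*np.cos(a)],
       "stop_edge":[p[5],.03,p[6]],"length_mark":[p[5]+p[8],.03+p[7],p[6]+p[9]]}
    return {k:G+A@np.array(v) for k,v in L.items()},A
def fit(obs,p0,fixlever=None):
    def res(p):
        M,_=model(p);r=[(proj(c,M[t])-uv)*w for c,t,uv,w in obs]
        return np.r_[np.ravel(r),p[8:10]/.001,(p[4]-.63)/.05]
    s=least_squares(res,p0,loss="soft_l1",f_scale=2.);return s.x,res(s.x)
E
python3 - <<'E'
from fit import *
obs=[]
for c in ["wrist","scene","top"]:
    camera(c)
    for t in T[1:7]:
        if (c,t)==("wrist","length_mark"): obs.append((c,t,np.array([352,84.]),1));continue
        r=pinpoint(c,t)
        if r and r[0]["confidence"]>.3: obs.append((c,t,np.array(r[0]["xy"]),1))
p,r=fit(obs,np.array([.5446,-.0969,.1083,.43,.63,.09,-.02,.09,0,0]))
print(p.round(4),np.rad2deg(p[3]))
for o,q in zip(obs,r.reshape(-1)[:2*len(obs)].reshape(-1,2)): print(o[0],o[1],q.round(1))
M,A=model(p)
for k in M:print(k,M[k].round(4))
print(A.round(3));np.save("p.npy",p)
E
```

```text
[ 5.471e-01 -9.600e-02  1.041e-01  4.095e-01  5.929e-01  9.890e-02
 -2.950e-02  9.860e-02  0.000e+00  5.000e-04] 23.462068680407903
wrist stop_grip [-0. -3.]
wrist stop_edge [-0.2  0.9]
wrist length_mark [-0.8  0.2]
wrist grip_plate [-0.6  1.1]
wrist lever_handle [0.7 0.5]
wrist lever_tip [-0.7 -3.6]
scene stop_grip [-0.3  0.1]
scene stop_edge [-1.3  0.7]
scene length_mark [1.3 1.3]
scene grip_plate [-1.5  0.6]
scene lever_handle [ 0.5 -2.5]
scene lever_tip [ 0.7 -3.1]
top stop_grip [ 1.7 -3. ]
top grip_plate [-0. -0.]
top lever_tip [ -2.3 -24.6]
stop_grip [ 0.5471 -0.096   0.1041]
grip_plate [ 0.5325 -0.0876  0.0807]
lever_handle [ 0.5556 -0.0705  0.0694]
lever_tip [ 0.5844 -0.0838  0.1104]
stop_edge [ 0.6216 -0.0192  0.0935]
length_mark [0.5877 0.0589 0.1433]
[[ 0.917 -0.345  0.199]
 [ 0.398  0.794 -0.459]
 [ 0.     0.5    0.866]]
```

move_arm(
  jaw=[0,0,0,0,0,0,0],
  delta_pos=[
    [0.008,-0.0045,-0.037],
    [0.008,-0.0045,-0.037],
    [0.008,-0.0045,-0.037],
    [0.008,-0.0045,-0.037],
    [0,0,-0.037],
    [0,0,0],
    [0,0,0],
  ],
  yaw=[-0.006,0,0,0,0,0,0],
)

```text
time: 5.95
ee_pos: [0.5609, -0.0861, 0.3387]
tcp_rot: [-179.8, -0.1, 113.5]
wrist_force: [-0.2, -0.6, 2.1]
opening: 0.0852
grasp_force: 0.0
```

```bash
python3 - <<'E'
from fit import *
o=bot.get_obs();print(o["ee_pos"].round(4),o["tcp_rot"].round(2))
M,A=model(np.load("p.npy"))
im=camera("wrist")[...,::-1].copy()
for k in M:
    r=pinpoint("wrist",k);q=proj("wrist",M[k]);print(k,q.round(1),[(np.round(x["xy"],1),round(x["confidence"],2)) for x in r[:1]])
    cv2.circle(im,tuple(int(v) for v in q),3,(0,0,255),1)
cv2.imwrite("pics/w2.png",im)
E
```

```text
[ 0.5609 -0.0861  0.3387] [-1.7982e+02 -1.2000e-01  1.1349e+02]
stop_grip [231.  207.8] [(array([234.9, 216. ]), 0.89)]
grip_plate [219.9 181.7] [(array([221. , 185.7]), 0.61)]
lever_handle [255.1 170.7] []
lever_tip [284.7 215.2] [(array([294.1, 220.8]), 0.66)]
stop_edge [366.9 150. ] [(array([372.5, 150.3]), 0.62)]
length_mark [421.1 -10.2] []
```

View pics/w2.png

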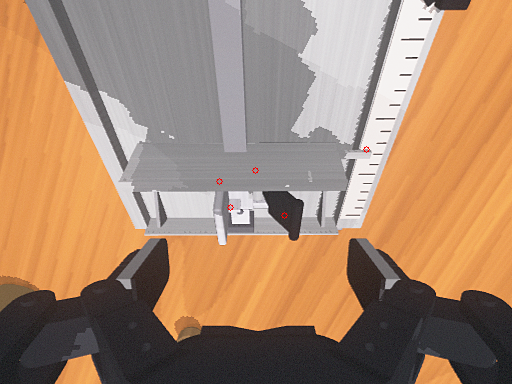

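move_arm(
  jaw=[0,0,0,0,0,0],
  delta_pos=[
    [0.001,-0.002,-0.025],
    [0,0,-0.025],
    [0,0,-0.02],
    [0,0,-0.011],
    [0,0,0],
    [0,0,0],
  ],
  yaw=[0,0,0,0,0,0],
)

```text
time: 6.8
ee_pos: [0.5626, -0.0882, 0.2594]
tcp_rot: [180.0, 0.0, 113.5]
wrist_force: [-0.0, -0.3, 0.8]
opening: 0.0852
grasp_force: 0.0
```

```bash
python3 - <<'E'
from fit import *
o=bot.get_obs();print(o["ee_pos"].round(4),o["tcp_rot"].round(2),o["wrist_force"].round(1))
M,A=model(np.load("p.npy"))
im=camera("wrist")[...,::-1].copy()
for k in M:
    r=pinpoint("wrist",k);q=proj("wrist",M[k]);print(k,q.round(1),[(np.round(x["xy"],1),round(x["confidence"],2)) for x in r[:1]])
cv2.imwrite("pics/w3.png",im)
E
```

```text
[ 0.5626 -0.0882  0.2594] [1.7998e+02 1.0000e-02 1.1349e+02] [-0.  -0.3  0.8]
stop_grip [216.1 260.5] [(array([218.3, 268.5]), 0.55)]
grip_plate [201.9 215.5] []
lever_handle [255.3 197.7] [(array([428.4, 164.6]), 0.69)]
lever_tip [302.5 275.6] [(array([313.6, 280.9]), 0.87)]
stop_edge [431.8 170.2] [(array([427. , 167.3]), 0.61)]
length_mark [ 619.  -161.2] []
```

View pics/w3.png

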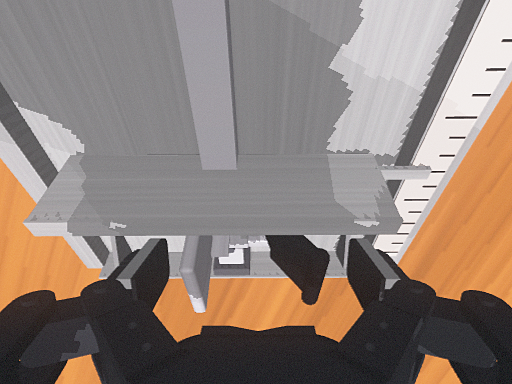

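move_arm(
  jaw=[0.1,0.2,0.22,0.22,0.22,0.22,0.22],
  delta_pos=[
    [0,0,0],
    [0,0,-0.002],
    [0,0,0],
    [-0.0014,0.0032,0.002],
    [-0.0014,0.0032,0.002],
    [0,0,0],
    [0,0,0],
  ],
  yaw=[0,0,0,0,0,0,0],
  force=40,
)

```text
time: 7.73
ee_pos: [0.5596, -0.0817, 0.2609]
tcp_rot: [180.0, 0.0, 113.5]
wrist_force: [0.3, -1.9, 0.1]
opening: 0.0664
grasp_force: 1.0
```

move_arm(
  jaw=[0.22,0.22,0.22,0.22,0.22,0.22,0.22,0.22,0.22],
  delta_pos=[
    [-0.0014,0.0032,0.002],
    [-0.0014,0.0032,0.002],
    [-0.0014,0.0032,0.002],
    [-0.0014,0.0032,0.002],
    [-0.0014,0.0032,0.002],
    [-0.0014,0.0032,0.002],
    [-0.0014,0.0032,0.002],
    [0,0,0],
    [0,0,0],
  ],
  yaw=[0,0,0,0,0,0,0,0,0],
)

```text
time: 8.48
ee_pos: [0.5498, -0.0592, 0.2749]
tcp_rot: [180.0, 0.0, 113.5]
wrist_force: [0.5, -3.2, 0.7]
opening: 0.0667
grasp_force: 1.4
```

```bash
python3 - <<'E'
from fit import *
o=bot.get_obs();print(o["ee_pos"].round(4),o["tcp_rot"].round(2),o["wrist_force"].round(1))
M,A=model(np.load("p.npy"))
im=camera("wrist")[...,::-1].copy()
for k in M:
    r=pinpoint("wrist",k);print(k,[(np.round(x["xy"],1),round(x["confidence"],2)) for x in r[:1]])
cv2.imwrite("pics/w4.png",im)
E
```

```text
[ 0.5498 -0.0592  0.2749] [179.99   0.   113.51] [ 0.5 -3.2  0.7]
stop_grip [(array([219.9, 278.9]), 0.72)]
grip_plate []
lever_handle []
lever_tip [(array([308.5, 291. ]), 0.89)]
stop_edge [(array([426.2, 182.5]), 0.85)]
length_mark [(array([506.2,  26.9]), 0.57)]
```

View pics/w4.png

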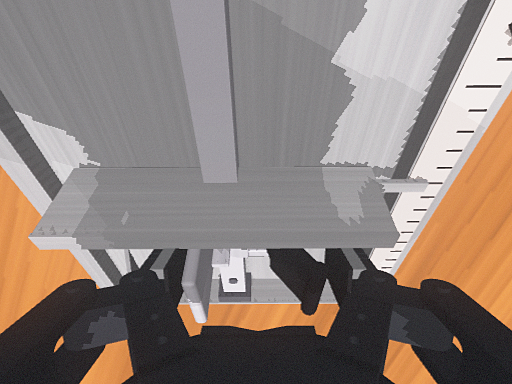

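```bash
cat > edge.py <<'E'
from fit import *
p=np.load("p.npy");M,A=model(p)
def loc(c,uv,h):
    o,d=ray(c,uv);n=A[:,2];P=M["stop_edge"]+h*n
    s=n@(P-o)/(n@d);return A.T@(o+s*d-M["stop_edge"])
o=bot.get_obs();print(o["time"],o["ee_pos"].round(4),o["tcp_rot"].round(2),o["wrist_force"].round(1),round(o["opening"],4),o["grasp_force"])
for c in ["wrist","scene","top"]:
    im=camera(c);cv2.imwrite(f"pics/e_{c}.png",im[...,::-1])
    for t in ["stop_edge","length_mark","lever_tip"]:
        for r in pinpoint(c,t)[:1]:
            print(c,t,np.round(r["xy"],1),round(r["confidence"],2),"loc mm",(1e3*loc(c,r["xy"],0 if t!="lever_tip" else .0352)).round(1))
E
python3 edge.py
```

```text
8.8333 [ 0.5499 -0.0595  0.2747] [180.     0.   113.48] [-0.  -3.   0.8] 0.0667 1.5219654387328774
wrist stop_edge [425.2 180.5] 0.96 loc mm [-3.2 31.1 -0. ]
wrist lever_tip [310.  291.7] 0.56 loc mm [-55.8  -7.6  35.2]
scene stop_edge [304.1 230.3] 0.68 loc mm [ 2.8 29.8  0. ]
scene length_mark [336.1 216.2] 0.6 loc mm [ 1.9 97.   0. ]
scene lever_tip [274.5 205.2] 0.53 loc mm [-54.9  -3.8  35.2]
```

move_arm(
  jaw=[0.22,0.22,0.22,0.22,0.22,0.22,0.22,0.22,0.22,0.22],
  delta_pos=[
    [-0.00138,0.00318,0.002],
    [-0.00207,0.00476,0.003],
    [-0.00207,0.00476,0.003],
    [-0.00207,0.00476,0.003],
    [-0.00207,0.00476,0.003],
    [-0.00207,0.00476,0.003],
    [-0.00207,0.00476,0.003],
    [-0.00207,0.00476,0.003],
    [-0.00207,0.00476,0.003],
    [0,0,0],
  ],
  yaw=[0,0,0,0,0,0,0,0,0,0],
)

```text
time: 10.27
ee_pos: [0.5316, -0.0172, 0.3014]
tcp_rot: [180.0, -0.0, 113.5]
wrist_force: [-0.3, -3.1, 1.5]
opening: 0.0664
grasp_force: 1.3
```

move_arm(
  jaw=[0.22,0.22,0.22],
  delta_pos=[
    [-0.00138,0.00318,0.002],
    [0,0,0],
    [0,0,0],
  ],
  yaw=[0,0,0],
)

```text
time: 10.52
ee_pos: [0.5305, -0.0149, 0.3027]
tcp_rot: [180.0, -0.0, 113.5]
wrist_force: [-0.4, -3.8, 1.3]
opening: 0.0666
grasp_force: 1.6
```

```bash
python3 edge.py
```

```text
10.5167 [ 0.5305 -0.0149  0.3027] [ 1.8000e+02 -1.0000e-02  1.1351e+02] [-0.4 -3.8  1.3] 0.0666 1.6294126713182777
wrist stop_edge [425.1 180.7] 0.69 loc mm [-3.3 87.   0. ]
wrist length_mark [434.9 160.5] 0.56 loc mm [-3.9 99.   0. ]
wrist lever_tip [308.5 290. ] 0.91 loc mm [-56.8  50.1  35.2]
scene stop_edge [331.  217.6] 0.78 loc mm [ 0.4 87.1  0. ]
scene length_mark [337.  215.1] 0.38 loc mm [ 0.5 99.3  0. ]
scene lever_tip [302.2 190.1] 0.62 loc mm [-60.   58.5  35.2]
```

View pics/e_wrist.png

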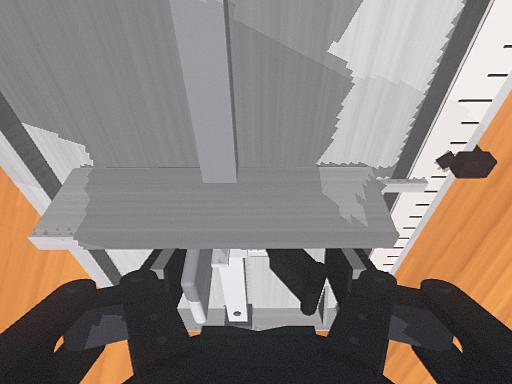

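move_arm(
  jaw=[0.22,0.22,0.22,0.22,0.22],
  delta_pos=[
    [-0.00138,0.00318,0.002],
    [-0.00138,0.00318,0.002],
    [-0.00104,0.00238,0.0015],
    [0,0,0],
    [0,0,0],
  ],
  yaw=[0,0,0,0,0],
)

```text
time: 11.53
ee_pos: [0.5266, -0.006, 0.3083]
tcp_rot: [180.0, -0.0, 113.5]
wrist_force: [-0.2, -3.3, 1.1]
opening: 0.0663
grasp_force: 1.5
```

```bash
python3 edge.py; python3 -c "
import cv2
a=cv2.imread('pics/e_wrist.png')[130:210,370:510];cv2.imwrite('pics/c5.png',cv2.resize(a,None,fx=5,fy=5,interpolation=0))"
```

```text
11.5333 [ 0.5266 -0.006   0.3083] [ 1.8000e+02 -1.0000e-02  1.1352e+02] [-0.2 -3.3  1.1] 0.0663 1.546966260066256
wrist stop_edge [425.  180.9] 0.85 loc mm [-3.3 98.  -0. ]
wrist length_mark [425.8 178.1] 0.84 loc mm [-3.7 99.7 -0. ]
wrist lever_tip [307.1 295.3] 0.83 loc mm [-56.8  55.8  35.2]
scene stop_edge [337.  216.4] 0.95 loc mm [ 3.  98.5  0. ]
scene length_mark [336.7 216.7] 0.52 loc mm [ 3.3 97.8  0. ]
scene lever_tip [306.6 189.6] 0.63 loc mm [-56.8  67.1  35.2]
```

View pics/c5.png

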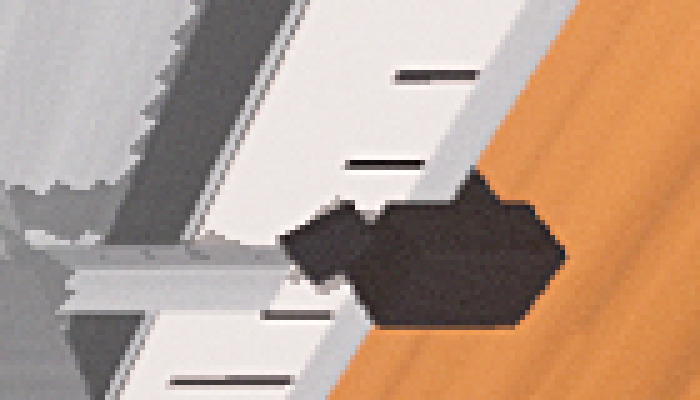

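move_arm(
  jaw=[0.22,0.22,0.22,0.22,0.22,0.3,0.3],
  delta_pos=[
    [-0.00024,0.00056,0.00035],
    [0,0,0],
    [0,0,0],
    [0,0,0],
    [0,0,0],
    [-0.0014,-0.0006,0],
    [0,0,0],
  ],
  yaw=[0,0,0,0,0,0,0],
  force=40,
)

```text
time: 12.72
ee_pos: [0.5252, -0.0063, 0.3087]
tcp_rot: [180.0, 0.0, 113.5]
wrist_force: [1.3, -4.3, 0.9]
opening: 0.0597
grasp_force: 2.3
```

```bash
python3 edge.py; python3 -c "
import cv2
a=cv2.imread('pics/e_wrist.png')[130:345,120:460];cv2.imwrite('pics/c6.png',cv2.resize(a,None,fx=2.3,fy=2.3))"
```

```text
12.7167 [ 0.5252 -0.0063  0.3087] [1.7995e+02 1.0000e-02 1.1349e+02] [ 1.3 -4.3  0.9] 0.0597 2.3319699545390904
wrist stop_edge [431.1 180.8] 0.73 loc mm [-1.7 98.6 -0. ]
wrist length_mark [428.8 180.3] 0.73 loc mm [-2.9 98.9 -0. ]
wrist lever_tip [313.6 292.1] 0.85 loc mm [-55.4  59.5  35.2]
scene stop_edge [338.7 220.3] 0.59 loc mm [11.9 99.1  0. ]
scene length_mark [334.7 216.3] 0.5 loc mm [ 0.9 94.5  0. ]
scene lever_tip [307.5 189. ] 0.52 loc mm [-57.1  69.1  35.2]
```

View pics/c6.png

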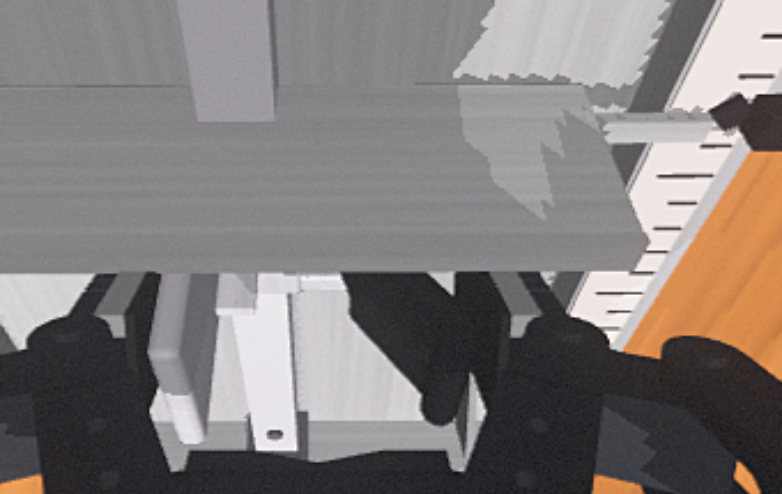

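move_arm(
  jaw=[0.35,0.4,0.45,0.5,0.5],
  delta_pos=[
    [-0.00174,-0.00076,0],
    [-0.00174,-0.00076,0],
    [-0.00174,-0.00076,0],
    [-0.00174,-0.00076,0],
    [0,0,0],
  ],
  yaw=[0,0,0,0,0],
)

```text
time: 13.73
ee_pos: [0.5182, -0.0104, 0.3109]
tcp_rot: [179.9, 0.3, 113.4]
wrist_force: [-0.2, -13.0, 17.0]
opening: 0.043
grasp_force: 18.7
```

```bash
python3 edge.py
```

```text
13.7333 [ 0.5182 -0.0104  0.3109] [179.88   0.26 113.43] [ -0.2 -13.   17. ] 0.043 18.692370371427387
wrist stop_edge [441.6 178.6] 0.89 loc mm [-2.9 96.8  0. ]
wrist length_mark [439.  175.3] 0.73 loc mm [-5. 99.  0.]
wrist lever_tip [295.  297.7] 0.91 loc mm [-70.7  47.   35.2]
scene stop_edge [336.5 219. ] 0.7 loc mm [ 7.6 96.   0. ]
scene length_mark [335.4 216.7] 0.57 loc mm [ 2.3 95.5  0. ]
scene lever_tip [303.6 181.5] 0.37 loc mm [-76.8  66.2  35.2]
```

move_arm(
  jaw=[0.5,0.5,0.5,0.5],
  delta_pos=[
    [0,0,0.003],
    [0,0,0.002],
    [0,0,0],
    [0,0,0],
  ],
  yaw=[0,0,0,0],
)

```text
time: 14.67
ee_pos: [0.5184, -0.0101, 0.312]
tcp_rot: [-179.9, 0.1, 113.4]
wrist_force: [8.6, -9.2, -8.4]
opening: 0.0429
grasp_force: 13.5
```

```bash
python3 edge.py
```

```text
14.6667 [ 0.5184 -0.0101  0.312 ] [-1.7989e+02  1.0000e-01  1.1344e+02] [ 8.6 -9.2 -8.4] 0.0429 13.480192814022303
wrist stop_edge [442.1 180. ] 0.87 loc mm [-2.2 96.6 -0. ]
wrist length_mark [441.  177.7] 0.79 loc mm [-3.4 98.1  0. ]
wrist lever_tip [289.7 297.4] 0.85 loc mm [-73.6  47.3  35.2]
scene stop_edge [335.9 216. ] 0.91 loc mm [ 1.3 96.8  0. ]
scene length_mark [338.  214.1] 0.49 loc mm [ -0.6 101.7   0. ]
scene lever_tip [302.6 181.7] 0.51 loc mm [-77.4  64.2  35.2]
top length_mark [366.7 129.9] 0.31 loc mm [ -36.5 -449.4   -0. ]
top lever_tip [345.7 185.3] 0.43 loc mm [-163.5 -257.1   35.2]
```

View pics/e_wrist.png

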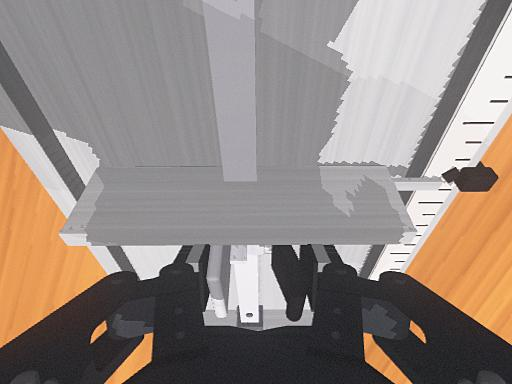

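move_arm(
  jaw=[0.5,0.5,0.55,0.55,0.6,0.6],
  delta_pos=[
    [-0.00035,0.0008,0.0005],
    [-0.00035,0.0008,0.0005],
    [-0.00174,-0.00076,0],
    [0,0,0],
    [-0.00174,-0.00076,0],
    [0,0,0],
  ],
  yaw=[0,0,0,0,0,0],
)

```text
time: 15.77
ee_pos: [0.514, -0.0104, 0.3142]
tcp_rot: [-179.9, 0.2, 113.4]
wrist_force: [4.9, -13.3, -1.0]
opening: 0.0342
grasp_force: 17.3
```

```bash
python3 edge.py
```

```text
15.7667 [ 0.514  -0.0104  0.3142] [-179.93    0.18  113.41] [  4.9 -13.3  -1. ] 0.0342 17.336588320322335
wrist stop_edge [447.5 176.5] 0.82 loc mm [-3.6 99.8 -0. ]
wrist length_mark [442.7 176.8] 0.81 loc mm [-5.8 99.6  0. ]
wrist lever_tip [280.1 298.4] 0.93 loc mm [-82.3  45.6  35.2]
scene stop_edge [336.1 216.9] 0.98 loc mm [ 3.2 96.6  0. ]
scene length_mark [337.3 217.4] 0.6 loc mm [ 5.2 98.4  0. ]
scene lever_tip [300.6 177. ] 0.58 loc mm [-89.6  63.2  35.2]
top lever_tip [216.  205.5] 0.68 loc mm [-114.1   79.9   35.2]
```

move_arm(
  jaw=[0.65,0.65,0.7,0.7,0.75,0.8,0.8,0.8],
  delta_pos=[
    [-0.00174,-0.00076,0],
    [0,0,0],
    [-0.00174,-0.00076,0],
    [0,0,0],
    [0,0,0],
    [0,0,0],
    [0,0,0],
    [0,0,0],
  ],
  yaw=[0,0,0,0,0,0,0,0],
  force=50,
)

```text
time: 17.03
ee_pos: [0.5103, -0.012, 0.3149]
tcp_rot: [-179.9, 0.2, 113.4]
wrist_force: [-0.9, -13.9, 4.6]
opening: 0.0251
grasp_force: 50.3
```

```bash
python3 edge.py; python3 -c "
import cv2
a=cv2.imread('pics/e_wrist.png')[130:345,150:510];cv2.imwrite('pics/c8.png',cv2.resize(a,None,fx=2.2,fy=2.2,interpolation=2))"
```

```text
17.0333 [ 0.5103 -0.012   0.3149] [-179.92    0.2   113.39] [ -0.9 -13.9   4.6] 0.0251 50.28611574671231
wrist length_mark [454.5 179. ] 0.77 loc mm [-3.  97.8  0. ]
wrist lever_tip [276.8 297.3] 0.66 loc mm [-88.1  45.6  35.2]
scene stop_edge [336.8 217. ] 0.98 loc mm [ 4.  97.8  0. ]
scene length_mark [336.4 216.8] 0.4 loc mm [ 3.3 97.2  0. ]
scene lever_tip [298.5 172.6] 0.64 loc mm [-101.5   61.8   35.2]
```

View pics/c8.png

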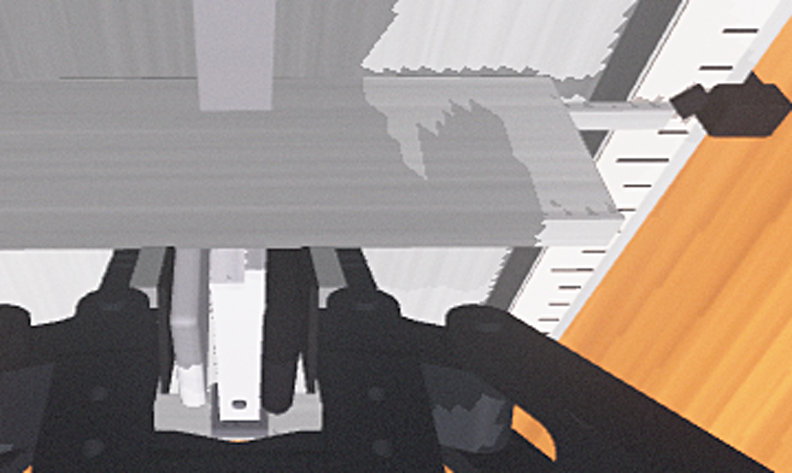

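```bash
python3 -c "
from workcell import bot
print(bot.job_done())"
```

```text
the job is handed in; nothing more can be done
None
```

The bag stop is level with the pointer (within about 1 mm in the last picture), the cam lever is swung shut, and the gripper still holds it with about 50 N; I've handed the job in but got no verdict back.

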